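# Bottle and stopper a drill-core sample

## Robot

A 6-joint arm with a two-finger parallel gripper is mounted at the origin on the work surface. World frame = base frame: x ahead of the robot, y to its left, z up, the work surface at z = 0. Lengths are in m, angles in rad, forces in N, time in s.
With the tool pointing down it reaches from about 0.225 to 0.725 m from the base axis. Payload 3.1 kg.
Tool frame: the origin (TCP) lies at the very end of the fingers, on their centre line; the grasp point (between the pads) lies 19 mm behind it; z points along the fingers, y is the line along which they close (so a half turn about z gives the same grasp; the last joint's range is limited). The gripper opens to 85 mm and grips with 20 to 120 N. Pads are 22 mm wide; open, the fingers measure 114 mm over their backs; the gripper's body (76 mm by 85 mm) begins 54 mm behind the grasp point. The pads swing forward as they close: fully open they stand 13 mm farther back than shut.
Start: joints at [0.975, 0.048, 0.099, 1.622, 0, 1.443], TCP at [0.237, 0.469, 0.231] pointing down, gripper open.
Joint ranges: [-2.91, 2.91], [-0.99, 1.94], [-1.21, 1.42], [-2.12, 2.29], [-1.49, 1.47], [-3.14, 3.14]. Speed limits (rad/s): [2.79, 2.79, 3.14, 3.14, 3.14, 3.14].

## Interface

Orientations are given as a unit quaternion [x, y, z, w].
In Python, from workcell import arm gives the robot as it stands.
- The arm moves only by the tool apply_moves, never from a script. Its argument "motion" is a list of rows, each a list of 3 entries, a list of its own where there are three numbers: the shift along the tool's x, y, z normalised to -1 to 1, where 1 is 75 cm, then the turn, a rotation vector about the tool's x, y, z normalised to -1 to 1, where 1 is 45 degrees, then the opening, from 0 (shut) to 1 (fully open). A call has 1 to 8 rows; each row shifts and turns the commanded pose from where the row before left it, along the tool's axes as they then stand; what a row does not reach is not made up. A row lasts 1/8 s, in which the tool goes at most 62.5 mm and 10.7 degrees, less where a joint would pass 70% of its speed; a pose out of reach is approached as far as the arm can. A call with a number of a shift or a turn outside -1 to 1 is refused whole. A call with a gripper value outside its range is refused whole. The fingers move at their own pace and stop on an object; "force" is the grip in N (left out, the last holds). Time passes only in rows, so rows that do not move let the fingers close. It gives the time, the measured TCP pose, the force, the opening and the grip force at its end, in the units of the state.
- arm.get_obs(): the state, without advancing time (a new reading comes with each control period).
- arm.capture(name): name is "side" or "top" or "wrist"; returns a dict with "pixels" (384x512x3 uint8, blue, green, red), "depth" (384x512 float32, m along the optical axis (not along the pixel's ray), 0 where there is no reading), "fov_y" (degrees; the focal length in pixels is half the picture's height over the tangent of half this angle, whatever the lens; pixels are square), "cx", "cy" (the principal point, pixels), "dist" ([k1, k2, p1, p2, k3] as OpenCV has them; the pictures are not rectified), "world_to_cam" (4x4, takes a point from world to camera coordinates). Camera axes: x right, y up, looking along -z (the intrinsics and any distortion apply to the point x, -y, -z); pixel columns grow to the right and rows downward; lengths in m; the calibration is good to about 2 mm. A picture is of the moment at which its call begins.
- arm.close_job(): hands the job in; it is judged then, once.
The state is a dict: "t": time; "qpos": joint angles; "qd": joint speeds; "tau": joint torques, N m; "ee_pos": TCP position; "tcp_rot": TCP orientation; "ft_force": force on the tool from outside, world axes, zero at the start; "moment": the same for the moment, N m; "width": finger opening in m; "gripper_force": force on a finger pad.
Only numpy, scipy, OpenCV 4.12 (cv2) and the standard library are available. Lean on these libraries where they do the work, as an engineer would, in place of code of your own. Each camera call takes 0.05 s, during which the arm holds its last target. There are 200 camera calls.

## Task

Put the long piece of drill core from the wooden rack into the steel sample canister, then close the canister with the stopper that fits its neck: set it in upright and fully home, flange flat on the rim, without dropping it in. Keep the canister standing, let go of everything, and leave the other things where they are.

Things in the scene. Friction and masses are not known exactly. Their poses are not given: they have to be found in the camera images.
- canister: Loose open steel sample canister, 0.9 kg, standing upright: 90 mm diameter body up to 82 mm, a shoulder to 98 mm, then a short neck that widens slightly to the mouth, 132 mm high in all. Round about its z axis (up). Origin: centre of its underside; inner floor 5 mm above it.
- canister_mouth (a point): Centre of the canister's mouth in the plane of the rim, 132 mm above the underside. The rim is 60 mm across outside, the hole about 51 mm across at the mouth, narrowing to about 46 mm at the bottom of the neck (34 mm down), below which the inside widens to 82 mm.
- long_core: The sample: a grey stone cylinder (drill core) 85 mm long, 28 mm diameter, 0.14 kg, the longest of three cores standing upright in the rack. Origin: centre of its lower end; its z axis runs along it to the upper end. It stands in a hole 30 mm deep, so its top is about 100 mm above the table.
- rack: Fixed light wooden block, 70 mm (its x) by 210 mm (its y) by 45 mm high, with three 31 mm wide round holes in a row along its y axis, 68 mm apart, 30 mm deep, the middle one at its centre. Origin: centre of its underside. One core stands in each hole.
- stopper: The stopper that fits: black rubber, 78 mm high, 0.12 kg, standing on its narrow end. A tapered plug 40 mm across at its lower end and 49 mm at its top, 30 mm long; then a round flange 62 mm across and 8 mm thick (30 to 38 mm above the underside); then a round knob 24 mm across up to 78 mm. The smaller of two stoppers of the same shape. Origin: centre of its underside, z up along its axis.
- stopper_flange (a point): Point on the stopper's axis in the plane of the flange's underside, 30 mm above the stopper's underside; it meets the canister_mouth when the stopper is home.
- stopper_grip (a point): Point on the stopper's axis in the knob, 62 mm above the stopper's underside (24 mm above the flange's top): the place to grip, from above.
- big_stopper: Bystander: the larger stopper, too big for the canister: same shape, 83 mm high, plug 55 to 66 mm across, flange 82 mm. Origin: centre of its underside.
- short_core_a: Bystander: shorter core, 60 mm long, 28 mm diameter, upright in the rack (top about 75 mm above the table). Origin: centre of its lower end.
- short_core_b: Bystander: another core like short_core_a.
- bowl_a: Bystander: open steel bowl, 180 mm across, 60 mm high. Origin: centre of its underside.
- bowl_b: Bystander: open steel bowl, 160 mm across, 55 mm high. Origin: centre of its underside.
- sieve_pan: Bystander: dark round sieve pan, 170 mm across, 45 mm high. Origin: centre of its underside.
- hammer: Bystander: hammer lying on the table near the robot. Origin: under its middle.
- jar: Bystander: closed white jar, 66 mm across, 85 mm high. Origin: centre of its underside.
Things that resemble listed ones, but are neither listed nor needed, are in the scene too. Leave any red or yellow look-alike of the canister alone.

How it is judged:
By the outcome, as a careful person would: the job done as asked, in the order asked, and still so for the second after the job is handed in, with the robot touching nothing.
It also fails if it takes over 58 s, if anything falls off the work surface, if the arm or the gripper's body presses on something with over 40 N, if the wrist force passes 120 N, or if a joint passes its speed limit or range.

## Working session

There is one attempt and no reset: what is moved stays moved. The work goes in short steps, Python scripts to look and compute and a tool call to move; the robot and the scene stay as the last step left them, time stands still between calls to the robot, and variables do not carry over. Pictures are saved under pics/ and viewed, at most 10 in all, crops included, and the job is handed in when it is done.

Besides the shell and the picture viewer there is one more tool, called after "Call:" as name([rows], argument=value, ...), one row to a line, values as JSON. apply_moves: Moves the arm, as the interface text tells. Scaled input: -1 to 1 covers 75 cm each way for a shift and 45 degrees each way for a turn. Its arguments: {"type":"object","properties":{"motion":{"type":"array"},"force":{"type":"number"}},"required":["motion"]}

```bash
mkdir -p pics; cat > h.py <<'E'
import numpy as np, cv2, pickle
from scipy.spatial.transform import Rotation as R
from workcell import arm
def cap(n,f=None):
    d=arm.capture(n)
    if f: cv2.imwrite(f'pics/{f}.png',d['pixels']); pickle.dump(d,open(f'{f}.pkl','wb'))
    return d
def K(d):
    f=192/np.tan(np.radians(d['fov_y'])/2); return np.array([[f,0,d['cx']],[0,f,d['cy']],[0,0,1.]])
def cloud(d):
    v,u=np.mgrid[0:384,0:512]
    p=cv2.undistortPoints(np.stack([u,v],-1).reshape(-1,1,2).astype(float),K(d),np.array(d['dist'],float)).reshape(384,512,2)
    z=d['depth']; c=np.stack([p[...,0]*z,-p[...,1]*z,-z,np.ones_like(z)],-1)
    w=(c@np.linalg.inv(d['world_to_cam']).T)[...,:3]; w[z==0]=np.nan
    return w
def ray(d,u,v,h):
    "world point where pixel ray meets height h"
    p=cv2.undistortPoints(np.array([[[u,v]]],float),K(d),np.array(d['dist'],float)).ravel()
    M=np.linalg.inv(d['world_to_cam']); a=M[:3,:3]@[p[0],-p[1],-1]; o=M[:3,3]
    return o+a*(h-o[2])/a[2]
E
python3 - <<'E'
from h import *
for n in('top','side'):
    d=cap(n,n); print(n,d['fov_y'],d['dist'],np.linalg.inv(d['world_to_cam'])[:3].round(3).tolist())
print(arm.get_obs())
E
```

```text
top 44.60907411636444 [0.02611236 0.         0.         0.         0.        ] [[-0.016, 0.992, -0.123, 0.373], [-1.0, -0.014, 0.016, -0.051], [0.014, 0.123, 0.992, 1.268]]
side 46.6483209354716 [-0.15510225  0.          0.          0.          0.        ] [[0.906, 0.24, -0.348, 0.016], [-0.422, 0.479, -0.77, -1.168], [-0.018, 0.844, 0.535, 0.878]]
{'t': 0.1, 'qpos': array([ 9.75210106e-01,  4.86841470e-02,  9.77515473e-02,  1.62201230e+00,
       -2.99416528e-05,  1.44300865e+00]), 'qd': array([ 0.0009686 , -0.00171258,  0.00302337,  0.00132066,  0.00106433,
        0.00034891]), 'tau': array([ 2.51537793e-03, -3.39848971e+01,  3.20936644e+01,  1.58590742e-02,
       -1.57132758e-04, -6.95097569e-06]), 'ee_pos': array([0.2364326 , 0.46812279, 0.23022886]), 'tcp_rot': array([ 2.31772219e-01,  9.72769492e-01, -1.01007869e-03, -3.66136692e-04]), 'ft_force': array([-0.04771999, -0.36205022,  0.23905339]), 'moment': array([ 0.0312876 , -0.02999206, -0.01932913]), 'gripper_force': 0.0, 'width': 0.08566039632659979}
```

```bash
sleep 1; ls pics
```

```text
side.png
top.png
```

View pics/top.png

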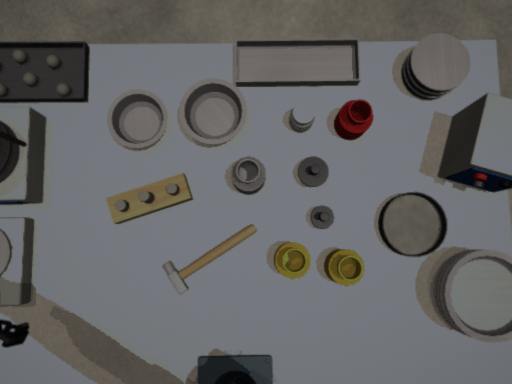

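View pics/side.png

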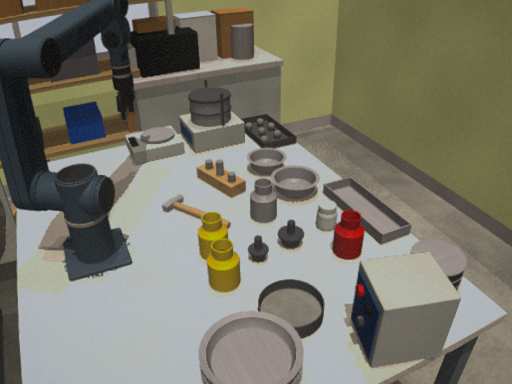

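Top view: rack at (149,198) with cores at (121,205), (145,197) and (172,188). The grey canister is at (249,172). Stoppers are at (313,171), larger, and (321,217), smaller. Look-alikes are the red canister at (355,118) and the yellow ones at (292,260) and (347,267). The side view shows the middle core at (219,168) possibly tallest, so I'll measure heights.

```bash
python3 - <<'E'
from h import *
d=pickle.load(open('top.pkl','rb')); w=cloud(d)
for n,u,v in [('c1',121,205),('c2',145,197),('c3',172,188)]:
    p=w[v-9:v+10,u-9:u+10].reshape(-1,3); t=np.nanpercentile(p[:,2],90)
    q=p[p[:,2]>t-.008]; print(n,'z',t.round(4),'ctr',q.mean(0).round(4),'size',np.ptp(q,0).round(3),len(q))
def circ(n,u,v,r,z0,z1):
    p=w[v-r:v+r+1,u-r:u+r+1].reshape(-1,3); q=p[(p[:,2]>z0)&(p[:,2]<z1)]
    c,rad=cv2.minEnclosingCircle((q[:,:2]*1000).astype(np.float32)); print(n,len(q),np.round(c,1),round(rad,1),'z',np.median(q[:,2]).round(4),np.nanmax(p[:,2]).round(4))
circ('can rim',249,170,18,.122,.142)
circ('stop fl',321,216,15,.028,.045); circ('stop knob',321,216,15,.065,.085)
circ('big fl',313,171,18,.03,.05); circ('big knob',313,171,18,.07,.09)
circ('rack',149,198,48,.038,.05)
p=w[160:240,100:200].reshape(-1,3);q=p[(p[:,2]>.038)&(p[:,2]<.05)]
r=cv2.minAreaRect((q[:,:2]*1000).astype(np.float32)); print(r)
a=d['pixels']; A=cv2.resize(a[165:230,95:200],None,fx=5,fy=5,interpolation=2)
B=cv2.resize(a[145:240,225:345],None,fx=4.4,fy=4.4,interpolation=2)[:325]
B=cv2.resize(a[145:240,230:345],(394,325),interpolation=2)
cv2.imwrite('pics/crop.png',np.hstack([A[:, :400],B]))
E
```

```text
c1 z 0.0758 ctr [0.485  0.2845 0.0748] size [0.025 0.026 0.012] 96
c2 z 0.1015 ctr [0.5057 0.2194 0.1005] size [0.026 0.028 0.012] 108
c3 z 0.0765 ctr [0.5259 0.1533 0.0756] size [0.026 0.025 0.013] 94
can rim 141 [560.  -42.6] 29.9 z 0.1323 0.1375
stop fl 346 [ 448.4 -235.3] 30.6 z 0.0392 0.0859
stop knob 70 [ 448.8 -235.5] 11.8 z 0.0781 0.0859
big fl 650 [ 570.5 -215.3] 41.2 z 0.042 0.0882
big knob 73 [ 570.1 -215.1] 12.1 z 0.0832 0.0882
rack 1721 [505.8 219.2] 110.6 z 0.0455 0.1058
((505.71893310546875, 219.8544158935547), (71.2271728515625, 212.7722625732422), 17.4412899017334)
```

```bash
python3 - <<'E'
from h import *
d=pickle.load(open('side.pkl','rb')); w=cloud(d)
for n,u,v in [('s1',209,163),('s2',219,165),('s3',231,173)]:
    p=w[v-4:v+5,u-4:u+5].reshape(-1,3); i=np.nanargmax(p[:,2]); print(n,p[i].round(4))
E
```

```text
s1 [0.4837 0.2753 0.0761]
s2 [0.4895 0.2107 0.1013]
s3 [0.5268 0.1587 0.0756]
```

View pics/crop.png

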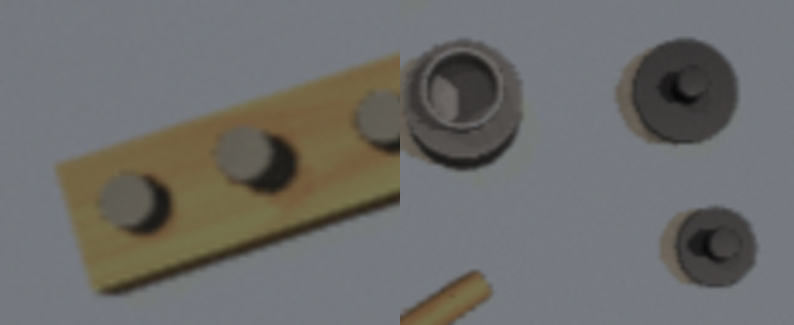

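The middle core is the long one: top at z 0.1005, against 0.076 for the other two. The crop confirms the middle core at crop (247,155) and the smaller stopper at crop (716,245). The canister is the plain grey one at crop (461,88). Next I plan the reach.

```bash
cat >> h.py <<'E'
def plan(xyz,yaw):
    "turn first (tool rotvec units), then shift (tool units) after the turn; yaw = direction of tool y, deg (mod 180)"
    o=arm.get_obs(); C=R.from_quat(o['tcp_rot']); best=None
    for k in (0,180):
        y=np.radians(yaw+k); Y=np.array([np.cos(y),np.sin(y),0]); Z=np.array([0,0,-1.])
        T=R.from_matrix(np.stack([np.cross(Y,Z),Y,Z],1)); r=(C.inv()*T).as_rotvec()
        if best is None or np.linalg.norm(r)<np.linalg.norm(best[0]): best=(r,T)
    r,T=best; s=T.inv().apply(np.array(xyz)-o['ee_pos'])/.75; u=r/(np.pi/4)
    print('t',round(o['t'],2),'pos',o['ee_pos'].round(4),'w',round(o['width'],4),'q',o['qpos'].round(2),'F',o['ft_force'].round(2))
    print('turn',u.round(4),'rows>=',np.linalg.norm(u)/.238,' shift',s.round(4),'rows>=',np.linalg.norm(s)/.0833)
E
python3 -c "
from h import *
plan([.5057,.2194,.17],17.4)"
```

```text
t 0.1 pos [0.2364 0.4681 0.2302] w 0.0857 q [ 0.98  0.05  0.1   1.62 -0.    1.44] F [-0.05 -0.36  0.24]
turn [-2.7000e-03  8.0000e-04  1.0177e+00] rows>= 4.276122919438552  shift [-0.4238  0.2434  0.0803] rows>= 5.946017171291639
```

Call:
apply_moves([
  [[0,0,0],[0,0,0.2],1],
  [[0,0,0],[0,0,0.2],1],
  [[0,0,0],[0,0,0.2],1],
  [[0,0,0],[0,0,0.2],1],
  [[0,0,0],[-0.003,0,0.218],1],
])

```text
t: 0.72
ee_pos: [0.2366, 0.4683, 0.2306]
tcp_rot: [0.594, 0.804, 0.0, 0.001]
ft_force: [-0.5, -0.2, -0.2]
width: 0.0857
gripper_force: 0.0
```

Call:
apply_moves([
  [[-0.03,0.017,0],[0,0,0],1],
  [[-0.06,0.035,0],[0,0,0],1],
  [[-0.06,0.035,0],[0,0,0],1],
  [[-0.06,0.035,0],[0,0,0],1],
  [[-0.06,0.035,0],[0,0,0],1],
  [[-0.06,0.035,0],[0,0,0],1],
  [[-0.06,0.035,0],[0,0,0],1],
  [[-0.03,0.017,0],[0,0,0],1],
])

```text
t: 1.72
ee_pos: [0.5069, 0.2204, 0.2306]
tcp_rot: [0.593, 0.805, 0.0, 0.0]
ft_force: [-0.8, 0.3, -1.1]
width: 0.0851
gripper_force: 0.0
```

```bash
python3 -c "
from h import *
plan([.5057,.2194,.0745],17.4)"
```

```text
t 1.73 pos [0.5069 0.2204 0.2306] w 0.0851 q [ 0.29  0.12  0.17  1.62 -0.    1.56] F [-0.8   0.3  -1.13]
turn [ 0.0012  0.0003 -0.0038] rows>= 0.01666148267247004  shift [-0.0008 -0.0019  0.2082] rows>= 2.499216089918371
```

Call:
apply_moves([
  [[-0.001,-0.002,0.04],[0,0,0],1],
  [[0,0,0.05],[0,0,0],1],
  [[0,0,0.05],[0,0,0],1],
  [[0,0,0.04],[0,0,0],1],
  [[0,0,0.028],[0,0,0],0.8],
  [[0,0,0],[0,0,0],0.6],
], force=30)

```text
t: 2.48
ee_pos: [0.5022, 0.2209, 0.0727]
tcp_rot: [0.592, 0.806, -0.002, -0.001]
ft_force: [-1.0, -0.3, -0.2]
width: 0.0523
gripper_force: 0.0
```

Call:
apply_moves([
  [[0,0,0],[0,0,0],0.4],
  [[0,0,0],[0,0,0],0.2],
  [[0,0,0],[0,0,0],0.1],
  [[0,0,0],[0,0,0],0.1],
  [[0,0,0],[0,0,0],0.1],
  [[0,0,0],[0,0,0],0.1],
], force=30)

```text
t: 3.22
ee_pos: [0.5056, 0.2219, 0.0771]
tcp_rot: [0.592, 0.806, 0.002, 0.001]
ft_force: [-0.0, 0.3, 6.0]
width: 0.0269
gripper_force: 30.2
```

Call:
apply_moves([
  [[0,0,-0.02],[0,0,0],0.1],
  [[0,0,-0.04],[0,0,0],0.1],
  [[0,0,-0.05],[0,0,0],0.1],
  [[0,0,-0.05],[0,0,0],0.1],
  [[0,0,-0.035],[0,0,0],0.1],
  [[0,0,-0.01],[0,0,0],0.1],
  [[0,0,0],[0,0,0],0.1],
  [[0,0,0],[0,0,0],0.1],
])

```text
t: 4.22
ee_pos: [0.5034, 0.2212, 0.2275]
tcp_rot: [0.592, 0.806, -0.0, -0.0]
ft_force: [-0.0, -0.1, -1.1]
width: 0.027
gripper_force: 30.4
```

```bash
python3 - <<'E'
from h import *
plan([.560,-.0426,.23],17.4)
d=cap('side','side2'); w=cloud(d); a=d['pixels']
d2=cap('wrist','wr2'); print(np.linalg.inv(d2['world_to_cam'])[:3].round(3).tolist())
A=cv2.resize(a[50:210,150:310],(400,400),interpolation=2); B=cv2.resize(d2['pixels'],(400,300)); 
cv2.imwrite('pics/c2.png',np.hstack([A,np.pad(B,((0,100),(0,0),(0,0)))]))
E
```

```text
t 4.22 pos [0.5034 0.2212 0.2275] w 0.027 q [0.29 0.11 0.16 1.62 0.   1.56] F [-0.04 -0.13 -1.09]
turn [-0.0016 -0.0003 -0.0003] rows>= 0.00684120169841208  shift [-0.3582 -0.0332 -0.0034] rows>= 4.318967592322821
[[0.954, -0.285, -0.092, 0.48], [0.299, 0.906, 0.298, 0.297], [-0.001, -0.312, 0.95, 0.37]]
```

View pics/c2.png

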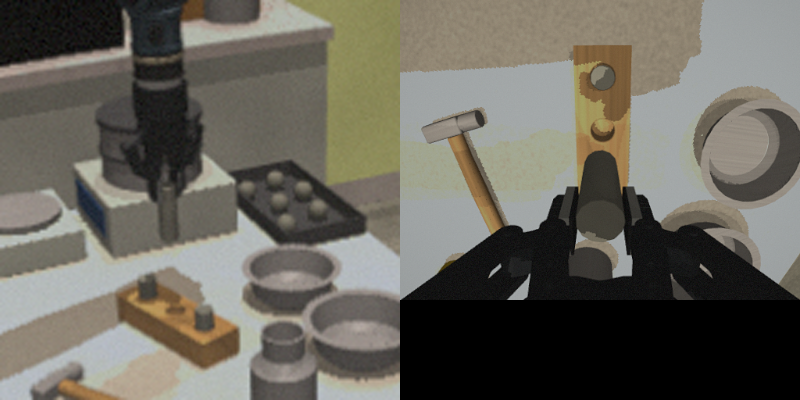

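The side view shows the core hanging upright in the fingers at crop (168,210) and the middle rack hole empty at (178,312). The wrist view shows it centred between the pads at (600,200). I'm carrying it over the canister.

Call:
apply_moves([
  [[-0.025,-0.002,0],[0,0,0],0.1],
  [[-0.05,-0.005,0],[0,0,0],0.1],
  [[-0.06,-0.006,0],[0,0,0],0.1],
  [[-0.07,-0.006,0],[0,0,0],0.1],
  [[-0.06,-0.006,0],[0,0,0],0.1],
  [[-0.05,-0.005,0],[0,0,0],0.1],
  [[-0.033,-0.003,0],[0,0,0],0.1],
  [[-0.01,0,0],[0,0,0],0.1],
])

```text
t: 5.32
ee_pos: [0.5606, -0.0445, 0.2287]
tcp_rot: [0.593, 0.805, 0.001, 0.0]
ft_force: [-0.3, 0.3, -1.9]
width: 0.0268
gripper_force: 30.3
```

Call:
apply_moves([
  [[0,0,0],[0,0,0],0.1],
  [[0,0,0],[0,0,0],0.1],
])

```text
t: 5.58
ee_pos: [0.5606, -0.0413, 0.2293]
tcp_rot: [0.592, 0.806, 0.001, 0.0]
ft_force: [0.7, 0.5, -0.9]
width: 0.0267
gripper_force: 30.3
```

```bash
python3 - <<'E'
from h import *
plan([.560,-.0426,.137],17.4)
d=cap('side','side3'); w=cloud(d)
m=(abs(w[...,0]-.56)<.03)&(abs(w[...,1]+.043)<.03)&(w[...,2]>.16)&(w[...,2]<.22)
for z in (.165,.175,.185,.195,.205):
    p=w[m&(abs(w[...,2]-z)<.005)]; print(z,len(p),p.min(0).round(4) if len(p) else'',p.max(0).round(4) if len(p) else'')
p=w[m&(w[...,2]<.205)]
from scipy.optimize import least_squares
s=least_squares(lambda c:np.hypot(p[:,0]-c[0],p[:,1]-c[1])-.014,[.56,-.043],loss='soft_l1',f_scale=.001); print('core axis',s.x.round(4),'zmin',p[:,2].min())
# rim centre from side view
q=w[(abs(w[...,0]-.56)<.035)&(abs(w[...,1]+.043)<.035)&(w[...,2]>.127)&(w[...,2]<.137)]
print('rim',cv2.minEnclosingCircle((q[:,:2]*1000).astype(np.float32)),len(q))
cv2.imwrite('pics/c3.png',cv2.resize(d['pixels'][100:240,200:330],(520,560),interpolation=2))
E
```

```text
t 5.58 pos [ 0.5606 -0.0413  0.2293] w 0.0267 q [-0.19  0.14  0.2   1.62  0.    1.07] F [ 0.7   0.49 -0.86]
turn [ 0.0028 -0.001   0.0011] rows>= 0.01304081089410961  shift [-0.0014 -0.0014  0.1231] rows>= 1.477704804309707
0.165 9 [ 0.546  -0.0584  0.1641] [ 0.5683 -0.0409  0.169 ]
0.175 27 [ 0.5451 -0.0606  0.1708] [ 0.5693 -0.0397  0.1798]
0.185 22 [ 0.5455 -0.0607  0.1803] [ 0.5692 -0.0404  0.1896]
0.195 24 [ 0.5446 -0.0597  0.1904] [ 0.5694 -0.0435  0.1995]
0.205 28 [ 0.5437 -0.0583  0.2005] [ 0.5695 -0.042   0.2095]
core axis [ 0.5594 -0.0433] zmin 0.16407478065426495
rim ((558.7669677734375, -43.856544494628906), 32.64175796508789) 49
```

View pics/c3.png

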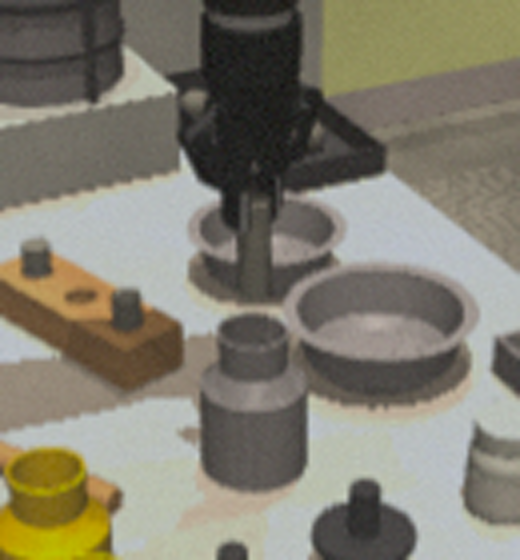

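The picture shows the core at (255,245) directly above the mouth at (252,335). Measured, its axis is within 1 mm of the rim centre, so I'll lower and release.

Call:
apply_moves([
  [[0,0,0.015],[0,0,0],0.1],
  [[0,0,0.03],[0,0,0],0.1],
  [[0,0,0.03],[0,0,0],0.1],
  [[0,0,0.025],[0,0,0],0.1],
  [[0,0,0.015],[0,0,0],0.1],
  [[0,0,0.004],[0,0,0],0.1],
  [[0,0,0],[0,0,0],0.1],
  [[0,0,0],[0,0,0],0.1],
])

```text
t: 6.62
ee_pos: [0.5618, -0.0422, 0.1412]
tcp_rot: [0.592, 0.806, 0.001, 0.002]
ft_force: [-0.3, -0.7, -0.9]
width: 0.0269
gripper_force: 30.3
```

Call:
apply_moves([
  [[0,0,0],[0,0,0],0.7],
  [[0,0,0],[0,0,0],0.7],
  [[0,0,0],[0,0,0],0.7],
  [[0,0,0],[0,0,0],0.7],
  [[0,0,-0.03],[0,0,0],0.7],
  [[0,0,-0.06],[0,0,0],0.7],
  [[0,0,-0.06],[0,0,0],0.7],
  [[0,0,-0.03],[0,0,0],0.7],
])

```text
t: 7.62
ee_pos: [0.5617, -0.0423, 0.2785]
tcp_rot: [0.592, 0.806, 0.002, 0.003]
ft_force: [-0.2, -0.2, 0.5]
width: 0.0598
gripper_force: 0.0
```

```bash
python3 -c "
from h import *
plan([.4486,-.2354,.18],17.4)"
```

```text
t 7.62 pos [ 0.5617 -0.0423  0.2785] w 0.0598 q [-0.2   0.16  0.32  1.72  0.    1.07] F [-0.22 -0.16  0.49]
turn [ 0.0082  0.0026 -0.0003] rows>= 0.03614200388026384  shift [-0.2005 -0.2209  0.1313] rows>= 3.912949996492503
```

```bash
python3 - <<'E'
from h import *
d=cap('top','top2'); w=cloud(d)
def circ(n,x,y,r,z0,z1):
    m=(np.hypot(w[...,0]-x,w[...,1]-y)<r)&(w[...,2]>z0)&(w[...,2]<z1); q=w[m]
    if len(q)>3: print(n,len(q),np.round(cv2.minEnclosingCircle((q[:,:2]*1000).astype(np.float32))[0],1),q[:,2].max().round(3))
for n,u,v in (('y1',292,258),('y2',347,265)):
    p=w[v-15:v+15,u-15:u+15].reshape(-1,3); q=p[p[:,2]>.12]; print(n,np.round(cv2.minEnclosingCircle((q[:,:2]*1000).astype(np.float32)),1) if 0 else (q.min(0)+q.max(0))/2)
circ('knob',.4486,-.2354,.02,.06,.085); circ('flange',.4486,-.2354,.04,.03,.045)
circ('rim',.56,-.0426,.04,.125,.14)
E
```

```text
y1 [ 0.3399614  -0.15134522  0.13034899]
y2 [ 0.32006955 -0.28312196  0.13012904]
knob 73 [ 448.8 -235.5] 0.084
flange 345 [ 448.5 -235.6] 0.045
```

```bash
python3 -c "
from h import *
plan([.4487,-.2355,.18],80)"
```

```text
t 7.67 pos [ 0.5625 -0.0425  0.281 ] w 0.0596 q [-0.2   0.16  0.32  1.72  0.    1.07] F [ 1.54 -0.5   2.33]
turn [ 0.0086  0.0115 -1.3914] rows>= 5.846601598732105  shift [ 0.1048 -0.2797  0.1346] rows>= 3.93332843118251
```

Call:
apply_moves([
  [[0,0,0],[0,0,-0.2],0.7],
  [[0,0,0],[0,0,-0.2],0.7],
  [[0,0,0],[0,0,-0.2],0.7],
  [[0,0,0],[0,0,-0.2],0.7],
  [[0,0,0],[0,0,-0.2],0.7],
  [[0,0,0],[0,0,-0.2],0.7],
  [[0,0,0],[0.005,0.005,-0.19],0.7],
])

```text
t: 8.55
ee_pos: [0.5605, -0.0422, 0.274]
tcp_rot: [0.085, 0.996, -0.001, -0.002]
ft_force: [-0.8, -0.5, -0.8]
width: 0.0597
gripper_force: 0.0
```

Call:
apply_moves([
  [[0.01,-0.025,0.01],[0,0,0],0.7],
  [[0.017,-0.05,0.02],[0,0,0],0.7],
  [[0.02,-0.05,0.02],[0,0,0],0.7],
  [[0.02,-0.05,0.025],[0,0,0],0.7],
  [[0.02,-0.05,0.025],[0,0,0],0.7],
  [[0.018,-0.04,0.02],[0,0,0],0.7],
  [[0,-0.015,0.01],[0,0,0],0.7],
  [[0,0,0],[0,0,0],0.7],
])

```text
t: 9.55
ee_pos: [0.446, -0.2353, 0.1772]
tcp_rot: [0.088, 0.996, -0.0, -0.002]
ft_force: [0.1, 0.3, 0.7]
width: 0.0598
gripper_force: 0.0
```

```bash
python3 - <<'E'
from h import *
plan([.4487,-.2355,.046],80)
d=cap('wrist','wr4'); w=cloud(d)
m=(np.hypot(w[...,0]-.4487,w[...,1]+.2355)<.03)&(w[...,2]>.07)&(w[...,2]<.083)
q=w[m]; print(len(q),cv2.minEnclosingCircle((q[:,:2]*1000).astype(np.float32)))
m=(np.hypot(w[...,0]-.4487,w[...,1]+.2355)<.045)&(w[...,2]>.033)&(w[...,2]<.043)
q=w[m]; print(len(q),cv2.minEnclosingCircle((q[:,:2]*1000).astype(np.float32)))
d=cap('top','top3'); w=cloud(d)
m=(np.hypot(w[...,0]-.56,w[...,1]+.0426)<.022)
q=w[m]; print('inside can', np.nanpercentile(q[:,2],[5,25,50,75,95]).round(3))
m=(np.hypot(w[...,0]-.56,w[...,1]+.0426)<.045)&(w[...,2]>.125)&(w[...,2]<.14)
q=w[m]; print(len(q),cv2.minEnclosingCircle((q[:,:2]*1000).astype(np.float32)))
A=cv2.resize(d['pixels'][145:240,225:345],(505,400),interpolation=2); B=cv2.resize(cv2.imread('pics/wr4.png'),(290,218))
cv2.imwrite('pics/c4.png',np.hstack([A,np.pad(B,((0,182),(0,0),(0,0)))]))
E
```

```text
t 9.55 pos [ 0.446  -0.2353  0.1772] w 0.0598 q [-0.62 -0.01 -0.07  1.52 -0.   -0.44] F [0.11 0.25 0.72]
turn [-0.0014 -0.0045 -0.0028] rows>= 0.023004473420897766  shift [-0.0035  0.0003  0.1749] rows>= 2.0997209655149565
725 ((449.23712158203125, -234.78712463378906), 11.925497055053711)
2617 ((449.28472900390625, -234.69749450683594), 30.999393463134766)
inside can [0.004 0.041 0.089 0.092 0.094]
128 ((559.992919921875, -42.33648681640625), 29.943031311035156)
```

View pics/c4.png

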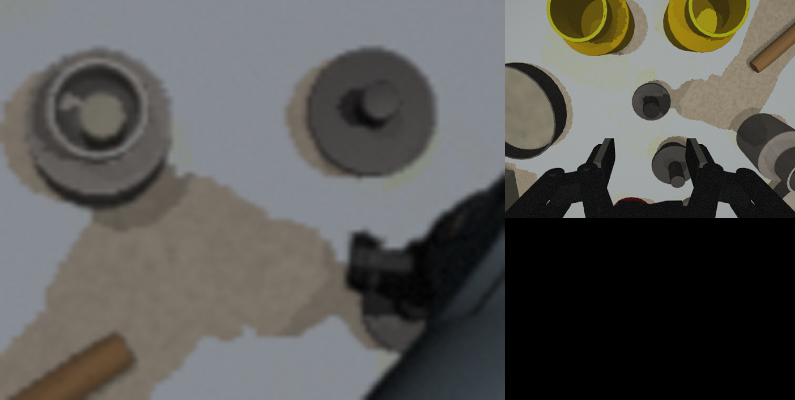

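The top crop shows the core standing in the canister at crop (100,115) with its top at z≈0.09, and the canister unmoved. The small stopper is under the gripper at (390,320). I'll average the noisy pose readings before the descent.

```bash
cat >> h.py <<'E'
def avg(n=10,cam='top'):
    P=[];Q=[]
    for _ in range(n): arm.capture(cam); o=arm.get_obs(); P.append(o['ee_pos']); Q.append(o['tcp_rot']*np.sign(o['tcp_rot'][1]))
    P=np.array(P); Rm=R.from_quat(Q).mean(); print('mean',P.mean(0).round(4),'sd',P.std(0).round(4),'toolz',Rm.as_matrix()[:,2].round(4),'tooly',Rm.as_matrix()[:,1].round(3))
    return P.mean(0),Rm
E
python3 - <<'E'
from h import *
p,r=avg(10); print((r.inv().apply(np.array([.449,-.2351,.044])-p)/.75).round(4))
d=pickle.load(open('wr4.pkl','rb')); w=cloud(d)
m=(np.hypot(w[...,0]-.4487,w[...,1]+.2355)<.045)&(w[...,2]>.033)&(w[...,2]<.083); v,u=np.where(m); print('stopper px',u.mean(),v.mean())
E
```

```text
mean [ 0.447  -0.2349  0.1787] sd [0.0003 0.0002 0.0002] toolz [-0.0018 -0.0023 -1.    ] tooly [ 0.174  0.985 -0.003]
[-0.003   0.0007  0.1796]
stopper px 258.3613680964396 179.01401738155312
```

Call:
apply_moves([
  [[-0.003,0.001,0.02],[0,0,0],0.7],
  [[0,0,0.04],[0,0,0],0.7],
  [[0,0,0.04],[0,0,0],0.7],
  [[0,0,0.04],[0,0,0],0.7],
  [[0,0,0.025],[0,0,0],0.7],
  [[0,0,0.01],[0,0,0],0.7],
  [[0,0,0.004],[0,0,0],0.7],
  [[0,0,0],[0,0,0],0.7],
])

```text
t: 11.15
ee_pos: [0.4487, -0.2356, 0.0445]
tcp_rot: [0.088, 0.996, -0.001, -0.001]
ft_force: [-0.0, -0.0, -1.3]
width: 0.0598
gripper_force: 0.0
```

```bash
python3 - <<'E'
from h import *
p,r=avg(4); print((r.inv().apply(np.array([.449,-.2351,.044])-p)/.75).round(4)); print(arm.get_obs()['ft_force'])
E
```

```text
mean [ 0.449  -0.2357  0.0449] sd [0.     0.     0.0001] toolz [-0.0011 -0.003  -1.    ] tooly [ 0.175  0.985 -0.003]
[0.0002 0.0008 0.0013]
[0.13284688 0.08361281 0.73719507]
```

Call:
apply_moves([
  [[0,0.001,0],[0,0,0],0.55],
  [[0,0,0],[0,0,0],0.45],
  [[0,0,0],[0,0,0],0.35],
  [[0,0,0],[0,0,0],0.25],
  [[0,0,0],[0,0,0],0.15],
  [[0,0,0],[0,0,0],0.1],
  [[0,0,0],[0,0,0],0.1],
  [[0,0,0],[0,0,0],0.1],
], force=40)

```text
t: 12.35
ee_pos: [0.4486, -0.2346, 0.0441]
tcp_rot: [0.088, 0.996, -0.001, -0.001]
ft_force: [0.8, 0.2, 0.8]
width: 0.0229
gripper_force: 39.2
```

Call:
apply_moves([
  [[0,0,-0.01],[0,0,0],0.1],
  [[0,0,-0.03],[0,0,0],0.1],
  [[0,0,-0.05],[0,0,0],0.1],
  [[0,0,-0.06],[0,0,0],0.1],
  [[0,0,-0.05],[0,0,0],0.1],
  [[0,0,-0.03],[0,0,0],0.1],
  [[0,0,-0.01],[0,0,0],0.1],
  [[0,0,0],[0,0,0],0.1],
])

```text
t: 13.35
ee_pos: [0.449, -0.2342, 0.2239]
tcp_rot: [0.088, 0.996, -0.001, -0.001]
ft_force: [-0.1, -0.1, -1.5]
width: 0.0229
gripper_force: 39.2
```

```bash
python3 - <<'E'
from h import *
p,r=avg(4); print((r.inv().apply(np.array([.5600,-.0425,.222])-p)/.75).round(4)); print(arm.get_obs()['ft_force'],arm.get_obs()['width'])
E
```

```text
mean [ 0.4483 -0.2338  0.2225] sd [0.0001 0.0001 0.0003] toolz [-4.7e-03 -5.0e-04 -1.0e+00] tooly [ 0.175  0.985 -0.001]
[-1.020e-01  2.772e-01 -2.000e-04]
[ 0.30641249 -0.12937812 -1.2324328 ] 0.023001372684857687
```

Call:
apply_moves([
  [[-0.008,0.02,0],[0,0,0],0.1],
  [[-0.014,0.04,0],[0,0,0],0.1],
  [[-0.02,0.055,0],[0,0,0],0.1],
  [[-0.02,0.055,0],[0,0,0],0.1],
  [[-0.018,0.05,0],[0,0,0],0.1],
  [[-0.014,0.037,0],[0,0,0],0.1],
  [[-0.008,0.02,0],[0,0,0],0.1],
  [[0,0,0],[0,0,0],0.1],
])

```text
t: 14.55
ee_pos: [0.5606, -0.042, 0.2228]
tcp_rot: [0.087, 0.996, -0.001, -0.002]
ft_force: [-0.3, 0.4, -1.3]
width: 0.0235
gripper_force: 39.3
```

```bash
python3 - <<'E'
from h import *
from scipy.optimize import least_squares
p,r=avg(4); print((r.inv().apply(np.array([.5600,-.0425,.222])-p)/.75).round(4))
d=cap('side','side5'); w=cloud(d); b=np.hypot(w[...,0]-.56,w[...,1]+.0426)<.05
z=w[...,2]
fl=w[b&(z>.203)&(z<.22)]; print('flange z pts',len(fl),fl.min(0).round(4),fl.max(0).round(4))
def fit(p,rad): return least_squares(lambda c:np.hypot(p[:,0]-c[0],p[:,1]-c[1])-rad(p),[.56,-.043],loss='soft_l1',f_scale=.001).x.round(4)
side=w[b&(z>.208)&(z<.215)]; print('fl',fit(side,lambda p:.031),len(side))
pl=w[b&(z>.182)&(z<.203)]; z0=.178; print('plug',fit(pl,lambda p:.02+(p[:,2]-z0)*.15),len(pl))
nk=w[b&(z>.104)&(z<.127)]; print('neck',fit(nk,lambda p:.029),len(nk)); bd=w[(np.hypot(w[...,0]-.56,w[...,1]+.0426)<.06)&(z>.02)&(z<.078)]; print('body',fit(bd,lambda p:.045),len(bd))
cv2.imwrite('pics/c5.png',cv2.resize(d['pixels'][120:230,215:315],(500,550),interpolation=2))
E
```

```text
mean [ 0.5602 -0.0435  0.2232] sd [0.0001 0.0004 0.0001] toolz [-0.0032 -0.0024 -1.    ] tooly [ 0.175  0.985 -0.003]
[0.0005 0.0013 0.0016]
flange z pts 138 [ 0.5279 -0.0817  0.2038] [ 0.5871 -0.0121  0.2199]
fl [ 0.5602 -0.0435] 70
plug [ 0.559  -0.0451] 68
neck [ 0.5571 -0.0439] 181
body [ 0.5584 -0.0422] 396
```

View pics/c5.png

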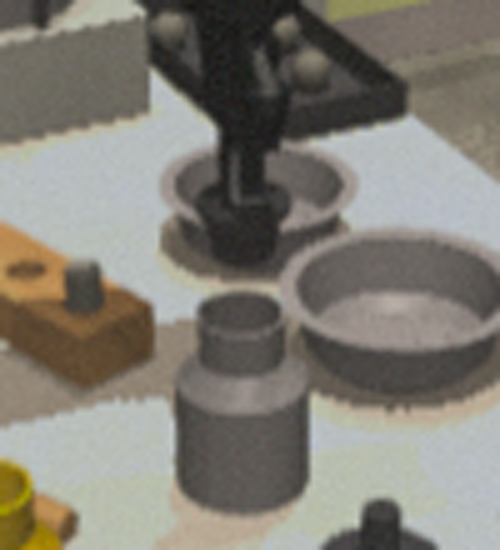

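The stopper hangs upright at (245,215), centred over the mouth at (240,315). I'll make a 1 mm correction, then lower it partway and watch the force.

Call:
apply_moves([
  [[0.0013,0.0013,0.01],[0,0,0],0.1],
  [[0,0,0.02],[0,0,0],0.1],
  [[0,0,0.02],[0,0,0],0.1],
  [[0,0,0.015],[0,0,0],0.1],
  [[0,0,0.008],[0,0,0],0.1],
  [[0,0,0.005],[0,0,0],0.1],
  [[0,0,0.004],[0,0,0],0.1],
  [[0,0,0],[0,0,0],0.1],
])

```text
t: 15.8
ee_pos: [0.5597, -0.042, 0.162]
tcp_rot: [0.088, 0.996, -0.001, -0.001]
ft_force: [-0.2, 0.5, -0.4]
width: 0.0231
gripper_force: 39.3
```

```bash
python3 - <<'E'
from h import *
from scipy.optimize import least_squares
p,r=avg(4); print(arm.get_obs()['ft_force'],arm.get_obs()['moment'])
d=cap('side','side6'); w=cloud(d); b=np.hypot(w[...,0]-.56,w[...,1]+.0426)<.05; z=w[...,2]
def fit(p,rad): return least_squares(lambda c:np.hypot(p[:,0]-c[0],p[:,1]-c[1])-rad,[.56,-.043],loss='soft_l1',f_scale=.001).x.round(4)
t=p[2]-.0145; print('flange under',t)
print('fl',fit(w[b&(z>t+.001)&(z<t+.007)],.031)); print('neck',fit(w[b&(z>.104)&(z<.127)],.029)); print('body',fit(w[b&(z>.02)&(z<.078)],.045))
cv2.imwrite('pics/c6.png',cv2.resize(d['pixels'][130:230,215:315],(600,600),interpolation=2))
E
```

```text
mean [ 0.5599 -0.042   0.1622] sd [0. 0. 0.] toolz [-0.0018 -0.0021 -1.    ] tooly [ 0.175  0.985 -0.002]
[-0.00203407 -0.91743277 -0.61184709] [-0.08293084  0.03653989 -0.02048244]
flange under 0.1477349934446025
fl [ 0.562  -0.0404]
neck [ 0.5581 -0.0425]
body [ 0.5586 -0.0422]
```

View pics/c6.png

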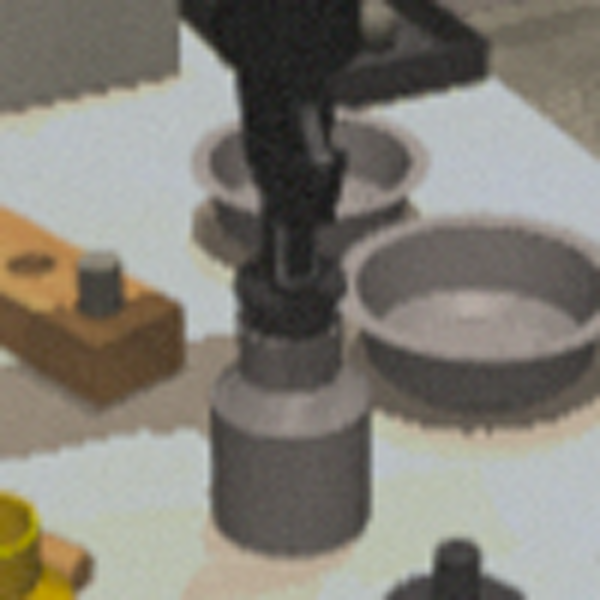

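The plug has entered the neck. The flange is centred at (290,290) over the neck at (290,355), with no side force. I'll continue slowly.

Call:
apply_moves([
  [[0,0,0.002],[0,0,0],0.1],
  [[0,0,0.002],[0,0,0],0.1],
  [[0,0,0.002],[0,0,0],0.1],
  [[0,0,0.002],[0,0,0],0.1],
  [[0,0,0.002],[0,0,0],0.1],
  [[0,0,0.002],[0,0,0],0.1],
  [[0,0,0.002],[0,0,0],0.1],
  [[0,0,0],[0,0,0],0.1],
])

```text
t: 17.05
ee_pos: [0.5595, -0.042, 0.1511]
tcp_rot: [0.088, 0.996, -0.001, -0.001]
ft_force: [0.3, 0.6, -0.8]
width: 0.0234
gripper_force: 39.3
```

Call:
apply_moves([
  [[0,0,0.0013],[0,0,0],0.1],
  [[0,0,0.0013],[0,0,0],0.1],
  [[0,0,0.0013],[0,0,0],0.1],
  [[0,0,0],[0,0,0],0.1],
  [[0,0,0],[0,0,0],0.1],
])

```text
t: 17.68
ee_pos: [0.5596, -0.042, 0.1484]
tcp_rot: [0.088, 0.996, -0.001, -0.001]
ft_force: [-0.6, 0.3, -0.5]
width: 0.0228
gripper_force: 39.3
```

Call:
apply_moves([
  [[0,0,0.001],[0,0,0],0.1],
  [[0,0,0.001],[0,0,0],0.1],
  [[0,0,0],[0,0,0],0.1],
])

```text
t: 18.05
ee_pos: [0.5595, -0.042, 0.1468]
tcp_rot: [0.088, 0.996, -0.001, -0.001]
ft_force: [0.5, -0.8, -1.0]
width: 0.0228
gripper_force: 39.3
```

Call:
apply_moves([
  [[0,0,0.001],[0,0,0],0.1],
  [[0,0,0.001],[0,0,0],0.1],
  [[0,0,0],[0,0,0],0.1],
])

```text
t: 18.42
ee_pos: [0.5597, -0.0421, 0.1463]
tcp_rot: [0.088, 0.996, -0.001, -0.001]
ft_force: [-2.0, 0.3, 5.3]
width: 0.0227
gripper_force: 39.6
```

Contact came at the expected home height. I'll press slightly more to seat it.

Call:
apply_moves([
  [[0,0,0.001],[0,0,0],0.1],
  [[0,0,0.001],[0,0,0],0.1],
  [[0,0,0],[0,0,0],0.1],
])

```text
t: 18.8
ee_pos: [0.5597, -0.0421, 0.1463]
tcp_rot: [0.088, 0.996, -0.001, -0.0]
ft_force: [-4.3, 0.7, 9.3]
width: 0.0234
gripper_force: 40.2
```

```bash
python3 - <<'E'
from h import *
p,r=avg(3); print(arm.get_obs()['ft_force'],arm.get_obs()['moment'])
d=cap('side','side7')
w=cloud(d); z=w[...,2]; b=np.hypot(w[...,0]-.56,w[...,1]+.0426)<.06
cv2.imwrite('pics/c7.png',cv2.resize(d['pixels'][160:225,235:300],(600,600),interpolation=2))
E
```

```text
mean [ 0.5598 -0.0421  0.1463] sd [0. 0. 0.] toolz [-7.0e-04 -2.4e-03 -1.0e+00] tooly [ 0.175  0.985 -0.003]
[-3.44714361  1.02981792  8.57490516] [ 0.11983396  0.89075634 -0.01185867]
```

View pics/c7.png

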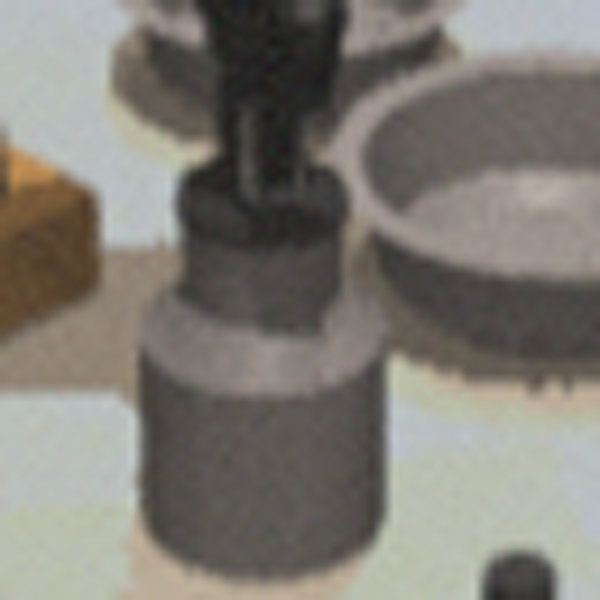

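The flange sits on the rim, its lower edge at (265,240). There is a 3.5 N side force in −x, so I'll relieve it with a small shift and press again.

Call:
apply_moves([
  [[0.0008,0,0],[0,0,0],0.1],
  [[0.0007,0,0.001],[0,0,0],0.1],
  [[0,0,0.001],[0,0,0],0.1],
  [[0,0,0],[0,0,0],0.1],
])

```text
t: 19.5
ee_pos: [0.5598, -0.0421, 0.1462]
tcp_rot: [0.088, 0.996, -0.001, 0.001]
ft_force: [-3.6, 1.4, 13.4]
width: 0.0232
gripper_force: 40.5
```

```bash
python3 - <<'E'
from h import *
p,r=avg(3); print(arm.get_obs()['ft_force'],arm.get_obs()['moment'])
E
```

```text
mean [ 0.5598 -0.0421  0.1462] sd [0. 0. 0.] toolz [ 0.0025 -0.003  -1.    ] tooly [ 0.175  0.985 -0.003]
[-2.7570943   0.94215934 12.94245388] [ 0.12519796  0.7926299  -0.04336772]
```

Call:
apply_moves([
  [[0,0,-0.0015],[0,0,0],0.1],
  [[0,0,-0.0015],[0,0,0],0.1],
  [[0,0,0],[0,0,0],0.1],
])

```text
t: 20.02
ee_pos: [0.5597, -0.042, 0.1463]
tcp_rot: [0.088, 0.996, -0.001, 0.001]
ft_force: [-0.4, -0.5, 6.9]
width: 0.0233
gripper_force: 40.0
```

Call:
apply_moves([
  [[0,0,0],[0,0,0],0.3],
  [[0,0,0],[0,0,0],0.4],
  [[0,0,0],[0,0,0],0.5],
  [[0,0,0],[0,0,0],0.7],
  [[0,0,0],[0,0,0],0.7],
  [[0,0,-0.01],[0,0,0],0.7],
  [[0,0,-0.03],[0,0,0],0.7],
  [[0,0,-0.06],[0,0,0],0.7],
])

```text
t: 21.02
ee_pos: [0.5573, -0.0414, 0.2185]
tcp_rot: [0.088, 0.996, -0.001, -0.004]
ft_force: [0.4, -1.2, 0.4]
width: 0.0595
gripper_force: 0.0
```

Call:
apply_moves([
  [[0,-0.03,-0.04],[0,0,0],0.7],
  [[0,-0.06,0],[0,0,0],0.7],
  [[0,-0.06,0],[0,0,0],0.7],
  [[0,-0.06,0],[0,0,0],0.7],
  [[0,-0.06,0],[0,0,0],0.7],
  [[0,-0.03,0],[0,0,0],0.7],
  [[0,0,0],[0,0,0],0.7],
])

```text
t: 21.9
ee_pos: [0.5192, -0.2642, 0.2503]
tcp_rot: [0.089, 0.996, -0.001, -0.001]
ft_force: [0.3, 0.7, 0.2]
width: 0.0597
gripper_force: 0.0
```

```bash
python3 - <<'E'
from h import *
o=arm.get_obs(); print(o['ee_pos'],o['t'])
d=cap('top','top9'); w=cloud(d); z=w[...,2]; b=np.hypot(w[...,0]-.56,w[...,1]+.0426)<.05
q=w[b&(z>.13)&(z<.15)]; print('flange',cv2.minEnclosingCircle((q[:,:2]*1000).astype(np.float32)))
A=np.c_[q[:,:2]-q[:,:2].mean(0),np.ones(len(q))]; s=np.linalg.lstsq(A,q[:,2],rcond=None)[0]; print('slope,z (top should be .140)',s.round(4),np.median(q[:,2]))
k=w[b&(z>.17)&(z<.19)]; print('knob',len(k),k.mean(0),'(top .180)')
e=cap('side','side9')
cv2.imwrite('pics/c9.png',np.hstack([cv2.resize(d['pixels'][70:300,90:390],(440,337)),cv2.resize(e['pixels'][140:230,220:310],(337,337),interpolation=2)]))
E
```

```text
[ 0.51919804 -0.26417487  0.25029407] 21.9
flange ((559.6975708007812, -43.31237030029297), 30.840208053588867)
slope,z (top should be .140) [ 0.0075 -0.0037  0.1411] 0.14105690179142427
knob 79 [ 0.55856933 -0.04365453  0.18054823] (top .180)
```

View pics/c9.png

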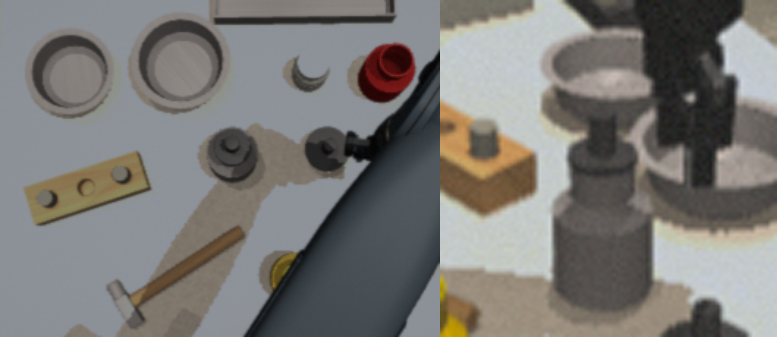

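The top view shows the stopper on the canister at (232,147), upright, and the bystanders unmoved. The flange top reads 0.1411 m. The same camera read the flange about 1 mm high on the table too, so the stopper is home. The gripper is clear, so I'm handing in.

```bash
python3 -c "
from h import *
print(arm.close_job())"
```

```text
the job is handed in; nothing more can be done
None
```

The long core is in the steel canister, which is still standing, with the small stopper set upright and home on its rim; the arm let go and the job was handed in at about 22 s.

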